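# Stack spacer, washer and bushing on the capped bolt

### The arm

A 6-joint arm with a two-finger parallel gripper is mounted at the origin on a cart in front of the work surface, level with it; the furniture and walls round the work are solid. World frame = base frame: x ahead of the robot, y to its left, z up, the work surface at z = 0. Lengths are in m, angles in rad, forces in N, time in s.
With the tool pointing down it reaches from about 0.425 to 0.95 m from the base axis. Payload 3.5 kg.
Tool frame: the origin (TCP) lies at the very end of the fingers, on their centre line; the grasp point (between the pads) lies 19 mm behind it; z points along the fingers, y is the direction in which the jaws open and shut (so a half turn about z gives the same grasp; the last joint's range is limited). The gripper opens to 85 mm and grips with 20 to 120 N. Pads are 22 mm wide; open, the fingers measure 114 mm over their backs; the gripper's body (76 mm by 85 mm) begins 54 mm behind the grasp point. The pads swing forward as they close: fully open they stand 13 mm farther back than shut.
Start: joints at [1.092, 0.286, 1.577, -0, 1.279, -0.15], TCP at [0.218, 0.639, 0.231] pointing down, gripper open.
Joint ranges: [-2.77, 2.77], [-0.9, 2.22], [0.21, 2.48], [-1.53, 4.67], [0.24, 2.81], [-2.84, 2.84]. Speed limits (rad/s): [2.79, 2.79, 3.14, 3.14, 3.14, 3.14].

### API

Orientations are given as a unit quaternion [x, y, z, w].
In Python, from plant import get_state, vision, ctrl, cut_out gives the robot as it stands.
- The arm moves only by the tool jog_arm, never from a script. Its argument "commands" is text: rows parted by semicolons, each of 6 numbers parted by spaces: the shift along the world's x, y, z in m, then the turn, a rotation vector about the world's x, y, z in rad. A call has 1 to 20 rows; each row is the pose to reach, as a shift and turn from the pose commanded when the call began; what a row does not reach only later rows make up. A row lasts 1/8 s, in which the tool goes at most 62.5 mm and 10.7 degrees, less where a joint would pass 70% of its speed; a pose out of reach is approached as far as the arm can. A call with a gripper value outside its range is refused whole. "gripper" is the opening in per cent of the stroke, from 0 (shut) to 100 (fully open), set as the call begins (left out, the last holds). The fingers move at their own pace and stop on an object; "grip_force" is the grip in N (left out, the last holds). Time passes only in rows, so rows that repeat a pose let the fingers close. It gives the time, the measured TCP pose, the force and the opening at its end, in the units of the state.
- get_state(): the state, without advancing time (a new reading comes with each control period).
- vision.read_camera(name): name is "side" or "top" or "wrist"; returns a dict with "frame" (420x560x3 uint8, red, green, blue), "z_map" (420x560 float32, m along the optical axis (not along the pixel's ray), 0 where there is no reading), "fx", "fy", "cx", "cy" (pixels), "R" (3x3) and "t" (3): a world point X has camera coordinates R X + t. Camera axes: x right, y down, z forward; pixel columns grow to the right and rows downward; lengths in m; the calibration is good to about 2 mm. A picture is of the moment at which its call begins.
- ctrl.sign_off(): hands the job in, once; it reports no verdict.
Trained networks look in the newest picture that a camera, given by its name, has taken for a name from the list of things; names that differ only in an ending like _2 or _b are one class to them, and where a whole thing is asked for, a point or a joint stands for the part that bears it (a point fixed in the world has none). Each returns a list of dicts, best first, with "conf" (0 to 1); they miss things now and then, are a little off and sometimes report something else, mostly with a low value. They report only what shows in the picture. A call takes as long as a camera call. They do not tell look-alikes from the thing itself.
- cut_out(camera, query): "pixels" (420x560 bool, what is visible of it) and "box" ([centre column, centre row, width, height] in pixels, round what is visible of it).
The state is a dict: "time": time; "qpos": joint angles; "dq": joint speeds; "joint_efforts": joint torques, N m; "eef_pos": TCP position; "tcp_rot": TCP orientation; "contact_force": force on the tool from outside, world axes, zero at the start; "wrist_torque": the same for the moment, N m; "opening": opening from 0.0 (shut) to 1.0 (fully open).
Only numpy, scipy, OpenCV 4.12 (cv2) and the standard library are available. Lean on these libraries where they do the work, as an engineer would, in place of code of your own. Each camera call takes 0.05 s, during which the arm holds its last target.

### The job

Lift the black protective cap off the upright bolt and stand it upright on the bench mat beside the bolt's foot plate. Then thread the parts onto the bolt in this order: the tall spacer first, then the flat washer, then the flanged bushing with its flange down, each lowered right down until it rests fully on what is below it; do not let them drop down the bolt. Leave the other things on the bench where they are.

Things in the scene. Friction and masses are not known exactly. Their poses are not given: they have to be found in the camera images.
- bolt_foot (a point): Bolt axis at the top of the fixed fixture's round foot plate, 14 mm above the mat; z up along the bolt. Dark steel plate 100 mm across, 14 mm thick; upright steel bolt 20 mm in diameter, standing 98 mm above this point, its last 8 mm tapering to 11 mm. At the start the cap hides it. The mat between plate and robot (-x side) is clear; a blue tray of cylinders stands behind (+x).
- cap_mid (a point): Protective cap over the bolt: black plastic round tube, closed on top, open below, 48 mm outside diameter, 36 mm bore, 106 mm tall, with fine grip rings near its top. This point is its centre, half-way up (53 mm above its lower rim); z axis up along it. It starts over the bolt with its lower rim on the foot plate; about 90 g; it just lifts off.
- spacer_mid (a point): Spacer: plain aluminium tube standing on end on the mat, 56 mm outside diameter, 25 mm bore, 60 mm tall, about 0.3 kg. This point is its centre, half-way up; z axis along the bore.
- washer_mid (a point): Washer: thick flat steel ring lying on the mat, 64 mm outside diameter, 25 mm bore, 10 mm thick, about 0.2 kg. This point is its centre, half-way up; z axis along the bore.
- bushing_mid (a point): Flanged bushing: steel, lying flange down on the mat; flange 60 mm across and 6 mm thick at the bottom, above it a sleeve 40 mm outside diameter and 16 mm tall; 22 mm tall in all, 25 mm bore, about 0.2 kg. This point is its centre, half-way up (11 mm above the flange's underside); z axis up along the bore.
- spacer: The spacer; origin at the centre of its underside.
- washer: The washer; origin at the centre of its underside.
- bushing: The bushing; origin at the centre of the flange's underside.
- cap: The cap; origin at the centre of its lower rim.
- tape_roll: Bystander: roll of black tape, 58 mm across, 19 mm high; origin under its centre.
- end_cap: Bystander: square light-metal cylinder end cap with a round boss and hole, 56x56x18 mm; origin under its centre.
- grease_pot: Bystander: white pot with a red lid, 69 mm across, 54 mm high; origin under its centre.
- spanner: Bystander: open-end spanner, 36x191x6 mm, long axis its y; origin under its centre.
- oil_bottle: Bystander: white oiler bottle with a yellow spout, 51 mm across, 152 mm high; origin under its centre.
- piston_rod: Bystander: steel piston rod lying down, 16 mm thick, 148 mm long, long axis its y; origin under its centre.
Mind the look-alikes: they are no part of the job. What is shaped like the washer but blue is not meant.

How it is judged:
By the outcome, as a careful person would: the job done as asked, in the order asked, and still so for the second after the job is handed in, with the robot touching nothing.
It also fails if it takes over 64 s, if anything falls off the work surface, if the arm or the gripper's body presses on something with over 40 N, if the wrist force passes 120 N, or if a joint passes its speed limit or range.

## Working session

There is one attempt and no reset: what is moved stays moved. The work goes in short steps, Python scripts to look and compute and a tool call to move; the robot and the scene stay as the last step left them, time stands still between calls to the robot, and variables do not carry over. Pictures are saved under pics/ and viewed, and the job is handed in when it is done.

Besides the shell and the picture viewer there is one more tool, called after ">>>" as name(argument=value, ...) on one line, values as JSON. jog_arm: Moves the arm, as the interface text tells. Its arguments: {"type":"object","properties":{"commands":{"type":"string"},"gripper":{"type":"number"},"grip_force":{"type":"number"}},"required":["commands"]}

```bash
mkdir -p pics; ls; cat > h.py <<'E'
import numpy as np, cv2
from plant import get_state, vision, ctrl, cut_out
def cam(n):
    c=vision.read_camera(n); return c
def save(c,p): cv2.imwrite(p,c["frame"][:,:,::-1])
def pts(c,mask=None):
    z=c["z_map"]; v,u=np.nonzero((z>0)&(mask if mask is not None else True))
    d=z[v,u]; P=np.stack([(u-c["cx"])/c["fx"]*d,(v-c["cy"])/c["fy"]*d,d],1)
    return (P-np.array(c["t"]))@np.array(c["R"]),u,v
def proj(c,X):
    p=np.array(c["R"])@np.array(X)+np.array(c["t"]); return p[0]/p[2]*c["fx"]+c["cx"],p[1]/p[2]*c["fy"]+c["cy"]
E
python3 - <<'E'
from h import *
for n in ["top","side","wrist"]:
    c=cam(n); save(c,f"pics/a_{n}.png"); np.savez(f"{n}.npz",**c)
    print(n,-np.array(c["R"]).T@np.array(c["t"]),c["fx"])
print(get_state())
E
```

```text
pics
top [0.47772907 0.04048341 1.24755019] 453.42957793124737
side [-0.00466152  1.07393222  0.78720331] 479.48912369184035
wrist [0.14476214 0.66320109 0.37291741] 367.8594076438907
{'time': 0.15, 'qpos': array([ 1.09200588e+00,  2.87029083e-01,  1.57785051e+00,  8.78515047e-06,
        1.27860538e+00, -1.49996927e-01]), 'dq': array([ 0.00024157, -0.00305592, -0.00195949, -0.00068015,  0.00118021,
        0.00039523]), 'joint_efforts': array([ 3.98119910e-04, -4.06608796e+01, -2.93141717e+01, -1.28798447e-04,
        3.92634713e-03, -5.13093099e-06]), 'eef_pos': array([0.217686  , 0.63838965, 0.23021501]), 'tcp_rot': array([ 1.63658432e-01,  9.86516610e-01, -8.98484142e-04, -2.96590015e-04]), 'contact_force': array([-0.50944978,  0.15033522, -0.06778091]), 'wrist_torque': array([ 0.01061507, -0.01671773,  0.05646552]), 'opening': 1.0029554794077828}
```

View pics/a_top.png

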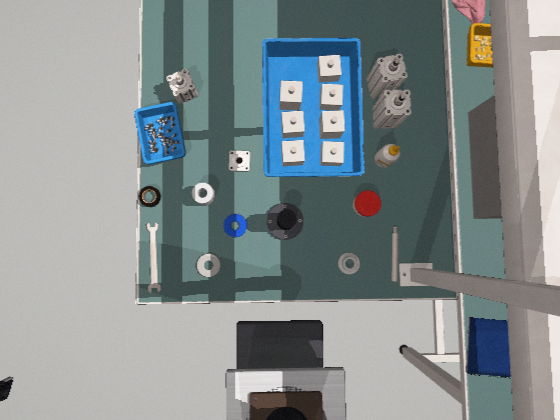

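View pics/a_side.png

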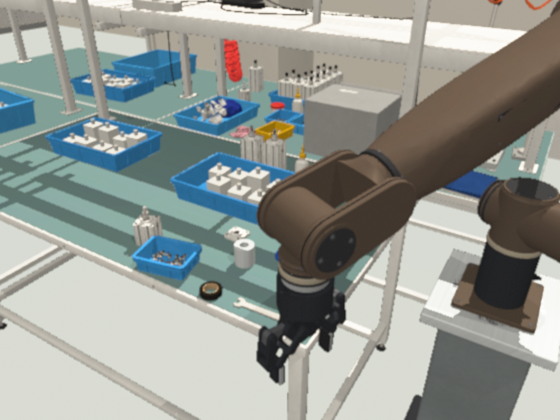

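```bash
python3 - <<'E'
from h import *
c=dict(np.load("top.npz"))
for q in ["cap","spacer","washer","bushing","tape_roll","grease_pot","end_cap","oil_bottle","piston_rod","spanner"]:
  for d in cut_out("top",q)[:3]:
    if d["conf"]<.2: continue
    P,u,v=pts(c,d["pixels"])
    zt=np.percentile(P[:,2],95); T=P[P[:,2]>zt-.006]
    print(q,round(d["conf"],2),np.round(d["box"]),"ztop",round(zt,3),"zlow",round(np.percentile(P[:,2],3),3),"mid",np.round((T.min(0)+T.max(0))/2,4)[:2],"ext",np.round(np.ptp(T,0),3)[:2])
E
```

```text
cap 0.54 [286. 218.  16.  25.] ztop 0.124 zlow 0.073 mid [ 0.5492 -0.0059] ext [0.045 0.045]
spacer 0.77 [204. 195.  26.  22.] ztop 0.064 zlow 0.008 mid [0.6218 0.2115] ext [0.053 0.053]
spacer 0.69 [208. 265.  22.  23.] ztop 0.015 zlow 0.004 mid [0.4318 0.2025] ext [0.059 0.06 ]
washer 0.78 [209. 267.  21.  26.] ztop 0.015 zlow 0.002 mid [0.4318 0.2025] ext [0.059 0.06 ]
washer 0.71 [233. 224.  24.  18.] ztop 0.015 zlow 0.006 mid [0.5389 0.1317] ext [0.06 0.06]
washer 0.62 [146. 195.  21.  22.] ztop 0.022 zlow 0.003 mid [0.6204 0.3628] ext [0.055 0.057]
bushing 0.67 [351. 264.  23.  22.] ztop 0.025 zlow 0.002 mid [ 0.4319 -0.1776] ext [0.038 0.039]
tape_roll 0.57 [148. 195.  17.  21.] ztop 0.022 zlow 0.004 mid [0.6205 0.3614] ext [0.055 0.055]
grease_pot 0.92 [366. 204.  34.  28.] ztop 0.059 zlow 0.006 mid [ 0.5904 -0.2252] ext [0.064 0.067]
end_cap 0.97 [237. 161.  24.  22.] ztop 0.021 zlow 0.008 mid [0.7159 0.1178] ext [0.054 0.052]
end_cap 0.45 [204. 194.  25.  20.] ztop 0.064 zlow 0.01 mid [0.6219 0.2115] ext [0.053 0.053]
oil_bottle 0.96 [387. 156.  20.  27.] ztop 0.123 zlow 0.025 mid [ 0.7199 -0.2819] ext [0.024 0.023]
piston_rod 0.59 [395. 254.   7.  50.] ztop 0.02 zlow 0.008 mid [ 0.4531 -0.3025] ext [0.138 0.018]
piston_rod 0.59 [149. 195.  18.  23.] ztop 0.022 zlow 0.002 mid [0.6205 0.3614] ext [0.055 0.055]
piston_rod 0.43 [349. 262.  17.  19.] ztop 0.025 zlow 0.002 mid [ 0.4319 -0.1776] ext [0.038 0.039]
spanner 0.55 [153. 255.  17.  66.] ztop 0.01 zlow 0.001 mid [0.4559 0.351 ] ext [0.183 0.037]
```

```bash
python3 - <<'E'
from h import *
c=dict(np.load("top.npz"))
im=c["frame"][140:310,130:430,::-1]
cv2.imwrite("pics/a_crop.png",cv2.resize(im,(798,452),interpolation=cv2.INTER_CUBIC))
P,u,v=pts(c)
t=(abs(P[:,0]-.45)<.03)&(abs(P[:,1])<.1); print("mat z",np.median(P[t,2]))
# fit circles with slabs
def slab(ctr,r,z0,z1):
    m=(np.hypot(P[:,0]-ctr[0],P[:,1]-ctr[1])<r)&(P[:,2]>z0)&(P[:,2]<z1); Q=P[m]
    (x,y),R=cv2.minEnclosingCircle(Q[:,:2].astype(np.float32)); print(ctr,z0,"n",m.sum(),"circ",round(x,4),round(y,4),round(R,4),"mean",Q[:,:2].mean(0).round(4),"zmed",np.median(Q[:,2]).round(4))
slab((.549,-.006),.06,.010,.03)
slab((.549,-.006),.04,.115,.14)
slab((.622,.2115),.04,.055,.07)
slab((.432,.2025),.045,.009,.03)
slab((.432,-.1776),.045,.02,.03)
slab((.432,-.1776),.045,.006,.03)
E
```

```text
mat z 0.002512445666901002
(0.549, -0.006) 0.01 n 723 circ 0.5482 -0.0055 0.05 mean [ 0.5459 -0.0035] zmed 0.015
(0.549, -0.006) 0.115 n 281 circ 0.5483 -0.0066 0.0238 mean [ 0.5483 -0.0065] zmed 0.1212
(0.622, 0.2115) 0.055 n 277 circ 0.6231 0.2124 0.028 mean [0.6231 0.212 ] zmed 0.0603
(0.432, 0.2025) 0.009 n 276 circ 0.427 0.1979 0.0378 mean [0.4319 0.2031] zmed 0.0115
(0.432, -0.1776) 0.02 n 93 circ 0.4315 -0.1779 0.0199 mean [ 0.4313 -0.1783] zmed 0.0232
(0.432, -0.1776) 0.006 n 282 circ 0.4321 -0.1776 0.0442 mean [ 0.4314 -0.1771] zmed 0.0101
```

View pics/a_crop.png

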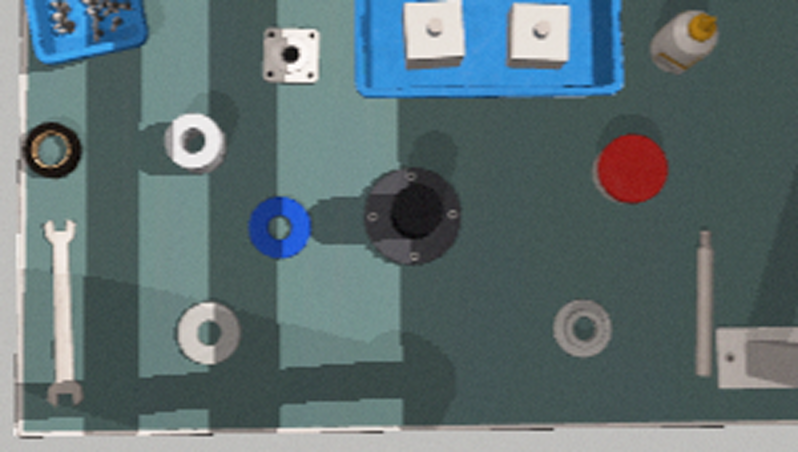

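View pics/a_wrist.png

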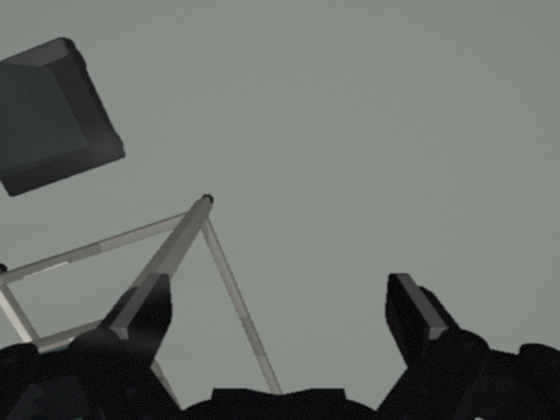

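Candidates. Washer: grey ring (208,265), not the blue ring (235,225) or the tape roll (149,196). Spacer: tall aluminium tube (203,193). Bushing: (349,263). Cap: (286,218). The crop confirms these choices, and the heights match (spacer 60, washer about 11, bushing about 23, cap top 121 mm).

>>> jog_arm(commands="0.33 -0.645 0.0 0 0 0.33;0.33 -0.645 0.0 0 0 0.33;0.33 -0.645 0.0 0 0 0.33;0.33 -0.645 0.0 0 0 0.33;0.33 -0.645 0.0 0 0 0.33;0.33 -0.645 0.0 0 0 0.33;0.33 -0.645 0.0 0 0 0.33;0.33 -0.645 0.0 0 0 0.33;0.33 -0.645 0.0 0 0 0.33;0.33 -0.645 0.0 0 0 0.33;0.33 -0.645 0.0 0 0 0.33;0.33 -0.645 0.0 0 0 0.33;0.33 -0.645 0.0 0 0 0.33;0.33 -0.645 0.0 0 0 0.33", gripper=100, grip_force=30)

```text
time: 2.4
eef_pos: [0.5476, -0.0058, 0.2312]
tcp_rot: [-0.001, 1.0, 0.0, -0.0]
contact_force: [-0.2, -0.3, -0.8]
opening: 0.996
```

```bash
python3 - <<'E'
from h import *
s=get_state(); print(s["time"],s["eef_pos"],s["tcp_rot"],s["qpos"],s["contact_force"])
c=cam("wrist"); save(c,"pics/b_wrist.png"); np.savez("w1.npz",**c)
P,u,v=pts(c)
for z0,z1,r in [(.112,.13,.04),(.008,.02,.07)]:
  m=(np.hypot(P[:,0]-.548,P[:,1]+.006)<r)&(P[:,2]>z0)&(P[:,2]<z1)
  if m.sum()>20:
    Q=P[m];print(m.sum(),cv2.minEnclosingCircle(Q[:,:2].astype(np.float32)),Q.mean(0))
E
```

```text
2.4 [ 0.5476308  -0.00578289  0.23121658] [-5.38526529e-04  9.99999808e-01  2.33150009e-04 -1.98749894e-04] [-1.96031767e-01  5.88313204e-03  1.89075280e+00  4.00708379e-04
  1.24543766e+00 -1.76803332e+00] [-0.16477521 -0.31640122 -0.80466507]
3287 ((0.5484421253204346, -0.005392191931605339), 0.024022648110985756) [ 0.54720941 -0.00542101  0.12003714]
4200 ((0.5486779808998108, -0.004215789493173361), 0.049987807869911194) [ 0.5325215  -0.0034445   0.01423281]
```

View pics/b_wrist.png

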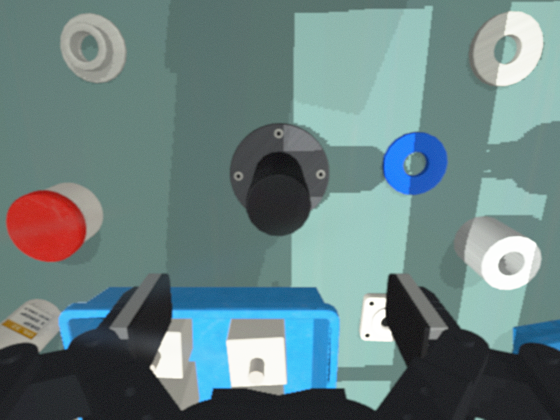

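>>> jog_arm(commands="0.001 0 -0.06 0 0 0;0.001 0 -0.115 0 0 0;0.001 0 -0.145 0 0 0;0.001 0 -0.15 0 0 0;0.001 0 -0.15 0 0 0")

```text
time: 3.08
eef_pos: [0.5495, -0.0055, 0.0824]
tcp_rot: [-0.001, 1.0, -0.0, 0.001]
contact_force: [0.7, -0.3, 0.2]
opening: 0.998
```

>>> jog_arm(commands="0 0 0 0 0 0;0 0 0 0 0 0;0 0 0 0 0 0;0 0 0 0 0 0;0 0 0 0 0 0;0 0 0 0 0 0", gripper=45, grip_force=30)

```text
time: 3.82
eef_pos: [0.5501, -0.0063, 0.0831]
tcp_rot: [-0.001, 1.0, -0.0, 0.001]
contact_force: [-1.3, 1.5, 6.7]
opening: 0.559
```

```bash
python3 - <<'E'
from h import *
c=dict(np.load("w1.npz"))
P,u,v=pts(c)
for n,x,y,z0,z1,r in [("spacer",.622,.2115,.054,.07,.04),("spacerall",.622,.2115,.01,.07,.06),("washer",.432,.2025,.0065,.02,.045),("bush",.432,-.1776,.018,.03,.04),("bushfl",.432,-.1776,.0045,.03,.04)]:
  m=(np.hypot(P[:,0]-x,P[:,1]-y)<r)&(P[:,2]>z0)&(P[:,2]<z1)
  if m.sum()>20:
    Q=P[m];print(n,m.sum(),cv2.minEnclosingCircle(Q[:,:2].astype(np.float32)),Q.mean(0))
E
```

```text
spacer 2290 ((0.622782289981842, 0.21352016925811768), 0.028410891070961952) [0.62132906 0.2121398  0.0597223 ]
spacerall 4156 ((0.6227477192878723, 0.2134825885295868), 0.02845033071935177) [0.61795262 0.20733539 0.0487851 ]
washer 3567 ((0.4318191707134247, 0.2041507363319397), 0.03255913406610489) [0.43156369 0.20321769 0.01017827]
bush 1132 ((0.4321710467338562, -0.1768474131822586), 0.020292939618229866) [ 0.43190784 -0.17645214  0.02164052]
bushfl 3071 ((0.4323669970035553, -0.17698459327220917), 0.030170492827892303) [ 0.43240529 -0.17312208  0.01270546]
```

>>> jog_arm(commands="0 0 0.03 0 0 0;0 0 0.08 0 0 0;0 0 0.115 0 0 0;0 0 0.118 0 0 0;-0.04 0 0.118 0 0 0;-0.08 0 0.118 0 0 0;-0.1 0 0.118 0 0 0;-0.1 0 0.118 0 0 0")

```text
time: 4.82
eef_pos: [0.447, -0.0059, 0.1972]
tcp_rot: [-0.0, 1.0, 0.0, -0.002]
contact_force: [0.5, -1.0, -1.3]
opening: 0.557
```

```bash
python3 - <<'E'
from h import *
s=get_state(); print(s["time"],s["eef_pos"],s["qpos"],s["contact_force"])
c=cam("top"); save(c,"pics/c_top.png"); np.savez("top2.npz",**c)
cv2.imwrite("pics/c_crop.png",cv2.resize(c["frame"][140:310,180:400,::-1],(660,510)))
E
```

```text
4.825 [ 0.44703455 -0.0058624   0.19721016] [-2.40762391e-01 -2.03119005e-01  2.14667802e+00 -4.32327060e-06
  1.20115643e+00 -1.81228641e+00] [ 0.45969512 -0.96047442 -1.25450051]
```

View pics/c_crop.png

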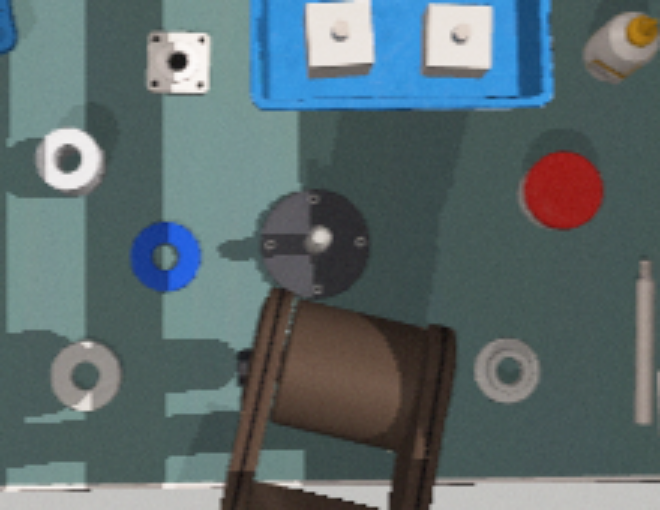

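>>> jog_arm(commands="0 0 -0.05 0 0 0;0 0 -0.1 0 0 0;0 0 -0.12 0 0 0;0 0 -0.124 0 0 0;0 0 -0.127 0 0 0;0 0 -0.129 0 0 0;0 0 -0.129 0 0 0")

```text
time: 5.75
eef_pos: [0.4496, -0.0063, 0.0711]
tcp_rot: [-0.001, 1.0, -0.0, 0.001]
contact_force: [0.1, -0.5, -1.3]
opening: 0.563
```

>>> jog_arm(commands="0 0 -0.001 0 0 0;0 0 -0.002 0 0 0;0 0 -0.002 0 0 0")

```text
time: 6.12
eef_pos: [0.4495, -0.0062, 0.0692]
tcp_rot: [-0.001, 1.0, -0.0, 0.0]
contact_force: [-1.1, 1.0, 4.9]
opening: 0.558
```

>>> jog_arm(commands="0 0 0 0 0 0;0 0 0 0 0 0;0 0 0 0 0 0;0 0 0 0 0 0;0 0 0.05 0 0 0;0 0 0.1 0 0 0;0 0 0.13 0 0 0;0.04 0.048 0.13 0 0 0;0.08 0.1 0.13 0 0 0;0.12 0.15 0.13 0 0 0;0.155 0.2 0.13 0 0 0;0.173 0.22 0.13 0 0 0;0.173 0.22 0.13 0 0 0", gripper=100)

```text
time: 7.75
eef_pos: [0.6225, 0.2153, 0.1975]
tcp_rot: [-0.002, 1.0, -0.0, -0.0]
contact_force: [-0.0, -1.0, -0.0]
opening: 1.0
```

```bash
python3 - <<'E'
from h import *
s=get_state(); print(s["time"],s["eef_pos"],s["tcp_rot"],s["qpos"],s["contact_force"])
c=cam("wrist"); save(c,"pics/d_wrist.png")
P,u,v=pts(c)
for n,x,y,z0,z1,r in [("spacer",.622,.2115,.054,.07,.04),("cap",.45,-.006,.1,.115,.04),("bolttop",.548,-.005,.105,.12,.04)]:
  m=(np.hypot(P[:,0]-x,P[:,1]-y)<r)&(P[:,2]>z0)&(P[:,2]<z1)
  if m.sum()>5:
    Q=P[m];print(n,m.sum(),cv2.minEnclosingCircle(Q[:,:2].astype(np.float32)),Q.mean(0))
c=cam("top"); save(c,"pics/d_top.png")
P,u,v=pts(c)
for n,x,y,z0,z1,r in [("cap",.45,-.006,.095,.125,.04),("bolttop",.548,-.005,.095,.125,.04),("plate",.548,-.005,.01,.022,.06)]:
  m=(np.hypot(P[:,0]-x,P[:,1]-y)<r)&(P[:,2]>z0)&(P[:,2]<z1)
  if m.sum()>5:
    Q=P[m];print(n,m.sum(),cv2.minEnclosingCircle(Q[:,:2].astype(np.float32)),Q.mean(0))
E
```

```text
7.75 [0.62245156 0.21534868 0.19747776] [-1.75257530e-03  9.99998391e-01 -7.72591943e-05 -3.75951710e-04] [ 1.79288714e-01  2.78734361e-01  1.64916521e+00 -2.05934023e-05
  1.21446046e+00 -1.39500557e+00] [-0.005135   -0.96624059 -0.00637063]
spacer 3047 ((0.6233940720558167, 0.2139424830675125), 0.02805592678487301) [0.62212062 0.21390671 0.05999984]
cap 285 ((0.44773703813552856, -0.006230355240404606), 0.02392546460032463) [ 0.44796662 -0.00630465  0.10662717]
bolttop 49 ((0.5487894415855408, -0.005091105587780476), 0.009758572094142437) [ 0.54819887 -0.00515976  0.10946463]
plate 966 ((0.5483761429786682, -0.005558296572417021), 0.050022754818201065) [ 0.54755142 -0.00560311  0.0150082 ]
```

View pics/d_wrist.png

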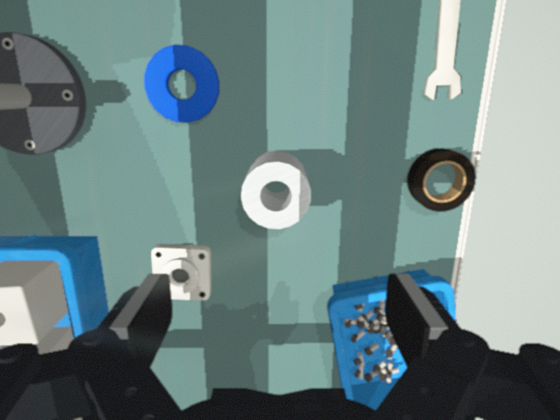

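View pics/d_top.png

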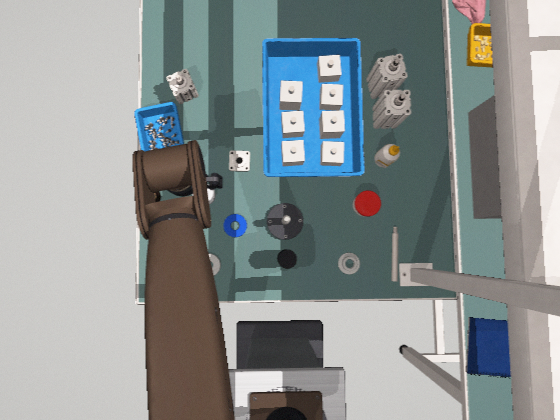

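>>> jog_arm(commands="0.0007 -0.0015 -0.055 0 0 0;0.0007 -0.0015 -0.11 0 0 0;0.0007 -0.0015 -0.155 0 0 0;0.0007 -0.0015 -0.1645 0 0 0;0.0007 -0.0015 -0.1645 0 0 0")

```text
time: 8.48
eef_pos: [0.6228, 0.2117, 0.0346]
tcp_rot: [-0.0, 1.0, -0.0, 0.0]
contact_force: [0.8, -0.6, 0.1]
opening: 1.002
```

>>> jog_arm(commands="0 0 0 0 0 0;0 0 0 0 0 0;0 0 0 0 0 0;0 0 0 0 0 0;0 0 0 0 0 0", gripper=50, grip_force=50)

```text
time: 9.1
eef_pos: [0.6249, 0.2128, 0.0374]
tcp_rot: [-0.001, 1.0, 0.0, 0.003]
contact_force: [-0.8, 0.7, 5.1]
opening: 0.641
```

>>> jog_arm(commands="0 0 0.03 0 0 0;0 0 0.08 0 0 0;0 0 0.125 0 0 0;0 0 0.14 0 0 0;-0.015 -0.045 0.14 0 0 0;-0.03 -0.1 0.14 0 0 0;-0.05 -0.15 0.14 0 0 0;-0.07 -0.2 0.14 0 0 0;-0.0745 -0.2175 0.14 0 0 0;-0.0745 -0.2175 0.14 0 0 0;-0.0745 -0.2175 0.14 0 0 0;-0.0745 -0.2175 0.14 0 0 0")

```text
time: 10.6
eef_pos: [0.5484, -0.004, 0.1736]
tcp_rot: [-0.001, 1.0, 0.0, -0.0]
contact_force: [0.1, 0.4, -3.3]
opening: 0.644
```

```bash
python3 - <<'E'
from h import *
s=get_state(); print(s["time"],s["eef_pos"],s["tcp_rot"],s["qpos"],s["contact_force"])
c=cam("wrist"); save(c,"pics/e_wrist.png"); np.savez("w2.npz",**c)
print(get_state()["eef_pos"])
P,u,v=pts(c)
for n,x,y,z0,z1,r in [("spacertop",.549,-.005,.185,.22,.045),("plate",.548,-.005,.01,.022,.06),("bolt",.548,-.005,.03,.12,.03)]:
  m=(np.hypot(P[:,0]-x,P[:,1]-y)<r)&(P[:,2]>z0)&(P[:,2]<z1)
  if m.sum()>5:
    Q=P[m];print(n,m.sum(),cv2.minEnclosingCircle(Q[:,:2].astype(np.float32)),Q.mean(0))
E
```

```text
10.6 [ 0.54836592 -0.00398072  0.17356412] [-1.43999212e-03  9.99998936e-01  1.82280447e-04 -1.48443901e-04] [-1.92448816e-01  6.41110054e-02  1.94087615e+00  3.31208916e-04
  1.13696708e+00 -1.76626441e+00] [ 0.10835141  0.36188377 -3.32167028]
[ 0.54833473 -0.00406328  0.17359845]
spacertop 19357 ((0.5400670170783997, -0.005775688216090202), 0.04327922314405441) [ 0.54357126 -0.00375886  0.19791314]
plate 6978 ((0.5487228035926819, -0.004055875353515148), 0.050134338438510895) [ 0.53310968 -0.00445066  0.01424433]
bolt 244 ((0.5463244915008545, -0.004528725519776344), 0.009603667072951794) [ 0.54040414 -0.00436585  0.04735868]
```

View pics/e_wrist.png

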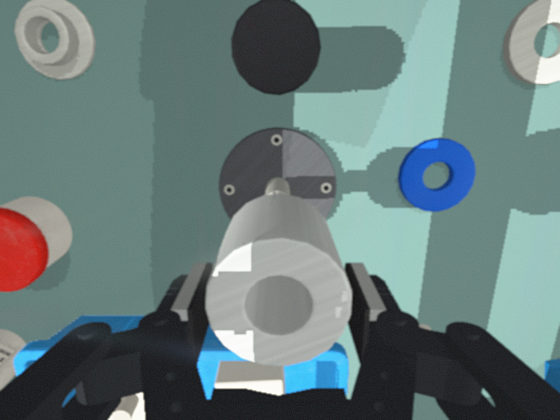

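```bash
cat >> h.py <<'E'
def plane_xy(c,uv,z):
    uv=np.asarray(uv,float).reshape(-1,2)
    d=np.stack([(uv[:,0]-c["cx"])/c["fx"],(uv[:,1]-c["cy"])/c["fy"],np.ones(len(uv))],1)@np.array(c["R"])
    o=-np.array(c["R"]).T@np.array(c["t"]); s=(z-o[2])/d[:,2]; return (o+d*s[:,None])[:,:2]
def zimg(c):
    P,u,v=pts(c); Z=np.full(c["z_map"].shape,np.nan); Z[v,u]=P[:,2]; return Z
def hole(c,ztop,uvbox):
    u0,u1,v0,v1=uvbox; Z=zimg(c); m=np.zeros(Z.shape,np.uint8)
    m[v0:v1,u0:u1]=(~(Z>ztop-.006))[v0:v1,u0:u1]
    return m
E
python3 - <<'E'
from h import *
c=dict(np.load("w2.npz")); Z=zimg(c)
print(np.nanmedian(Z[335:350,270:290]),np.nanmedian(Z[300:310,270:290]))
zt=np.nanmedian(Z[335:350,270:290])
top=((Z>zt-.004)&(Z<zt+.006)).astype(np.uint8); top[:,:208]=0; top[:,352:]=0; top[:225]=0;top[370:]=0
inv=(top==0).astype(np.uint8)
n,lab,st,ce=cv2.connectedComponentsWithStats(inv)
k=lab[305,279]; print("hole",st[k],ce[k])
cs,_=cv2.findContours((lab==k).astype(np.uint8),cv2.RETR_EXTERNAL,cv2.CHAIN_APPROX_NONE)
for z in (zt,):
  print(cv2.minEnclosingCircle(plane_xy(c,cs[0].reshape(-1,2),z).astype(np.float32)))
cs,_=cv2.findContours(top,cv2.RETR_EXTERNAL,cv2.CHAIN_APPROX_NONE); b=max(cs,key=cv2.contourArea)
print(cv2.minEnclosingCircle(plane_xy(c,b.reshape(-1,2),zt).astype(np.float32)))
print(cv2.fitEllipse(plane_xy(c,b.reshape(-1,2),zt).astype(np.float32)))
E
```

```text
0.19628554213138064 0.17581983209977903
hole [ 246  275   65   55 2683] [278.40924338 301.33842713]
((0.546142578125, -0.0036133015528321266), 0.012017826549708843)
((0.5468466281890869, -0.0023302517365664244), 0.029470065608620644)
((0.5463703870773315, -0.0033959909342229366), (0.054679833352565765, 0.05589067563414574), 108.59851837158203)
```

>>> jog_arm(commands="0.0015 -0.0007 -0.02 0 0 0;0.0015 -0.0007 -0.03 0 0 0;0.0015 -0.0007 -0.04 0 0 0;0.0015 -0.0007 -0.05 0 0 0;0.0015 -0.0007 -0.05 0 0 0")

```text
time: 11.28
eef_pos: [0.5489, -0.0057, 0.1227]
tcp_rot: [-0.001, 1.0, 0.0, -0.001]
contact_force: [-0.4, 0.1, -2.3]
opening: 0.635
```

>>> jog_arm(commands="0 0 -0.025 0 0 0;0 0 -0.05 0 0 0;0 0 -0.064 0 0 0;0 0 -0.067 0 0 0;0 0 -0.069 0 0 0;0 0 -0.069 0 0 0")

```text
time: 12.02
eef_pos: [0.5503, -0.006, 0.0557]
tcp_rot: [-0.001, 1.0, -0.0, 0.001]
contact_force: [0.2, -0.3, -3.4]
opening: 0.636
```

>>> jog_arm(commands="0 0 -0.001 0 0 0;0 0 -0.002 0 0 0;0 0 -0.003 0 0 0;0 0 -0.003 0 0 0")

```text
time: 12.52
eef_pos: [0.5495, -0.0058, 0.0517]
tcp_rot: [-0.001, 1.0, 0.0, -0.0]
contact_force: [0.2, 1.0, -2.9]
opening: 0.639
```

>>> jog_arm(commands="0 0 -0.001 0 0 0;0 0 -0.002 0 0 0;0 0 -0.002 0 0 0")

```text
time: 12.9
eef_pos: [0.5498, -0.0059, 0.0515]
tcp_rot: [-0.001, 1.0, 0.0, -0.0]
contact_force: [-4.9, -0.7, 7.3]
opening: 0.646
```

>>> jog_arm(commands="0 0 0 0 0 0;0 0 0 0 0 0;0 0 0 0 0 0;0 0 0 0 0 0;0 0 0.05 0 0 0;0 0 0.1 0 0 0;0 0 0.15 0 0 0;-0.03 0.05 0.15 0 0 0;-0.06 0.1 0.15 0 0 0;-0.09 0.15 0.15 0 0 0;-0.11 0.2 0.15 0 0 0;-0.117 0.209 0.15 0 0 0;-0.117 0.209 0.15 0 0 0;-0.117 0.209 0.15 0 0 0", gripper=100)

```text
time: 14.65
eef_pos: [0.4333, 0.2022, 0.1998]
tcp_rot: [0.0, 1.0, -0.0, 0.0]
contact_force: [0.6, 0.6, 0.3]
opening: 1.002
```

```bash
python3 - <<'E'
from h import *
s=get_state(); print(s["time"],s["eef_pos"],s["tcp_rot"],s["qpos"],s["contact_force"])
c=cam("wrist"); save(c,"pics/f_wrist.png"); np.savez("w3.npz",**c)
P,u,v=pts(c)
t=cam("top"); save(t,"pics/f_top.png"); Pt,_,_=pts(t)
cv2.imwrite("pics/f_crop.png",cv2.resize(t["frame"][140:310,180:400,::-1],(660,510)))
for n,P,x,y,z0,z1,r in [("washer",P,.4318,.204,.006,.02,.05),("spacer",P,.549,-.005,.06,.085,.045),("spacer",Pt,.549,-.005,.06,.085,.045),("bolt",Pt,.549,-.005,.095,.125,.045),("cap",Pt,.448,-.005,.095,.125,.045)]:
  m=(np.hypot(P[:,0]-x,P[:,1]-y)<r)&(P[:,2]>z0)&(P[:,2]<z1)
  if m.sum()>5:
    Q=P[m];print(n,m.sum(),cv2.minEnclosingCircle(Q[:,:2].astype(np.float32)),Q.mean(0),np.median(Q[:,2]))
E
```

```text
14.65 [0.43329613 0.20217557 0.19982046] [ 6.44032871e-05  9.99999967e-01 -2.04615119e-04  1.44352965e-04] [ 2.24195415e-01 -1.29269471e-01  2.07815993e+00 -4.98425397e-04
  1.19251177e+00 -1.34628807e+00] [0.5795167  0.57630995 0.25878602]
washer 3069 ((0.43217477202415466, 0.20460115373134613), 0.0318816639482975) [0.43106693 0.20458826 0.01015015] 0.010196400236477122
spacer 2915 ((0.5480280518531799, -0.004731255583465099), 0.028603440150618553) [0.54122347 0.00166449 0.07246068] 0.07380102525051017
spacer 303 ((0.5485453605651855, -0.006620332598686218), 0.027824847027659416) [ 0.54811445 -0.00639353  0.0743324 ] 0.0743980951419028
bolt 49 ((0.5487756729125977, -0.005321350879967213), 0.009755314327776432) [ 0.54818331 -0.00514946  0.10972826] 0.11001104330519382
cap 288 ((0.4477923810482025, -0.00638597272336483), 0.023865660652518272) [ 0.44796987 -0.0064007   0.10669888] 0.10689585427789117
```

View pics/f_wrist.png

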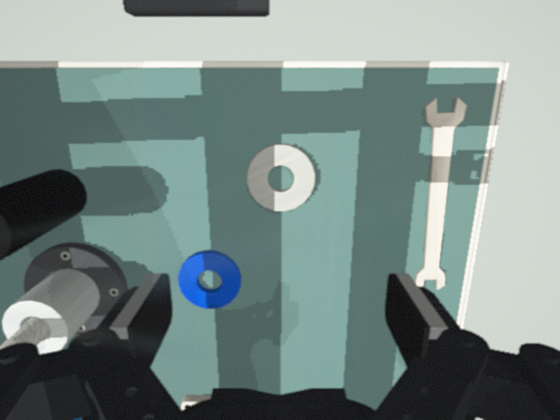

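View pics/f_crop.png

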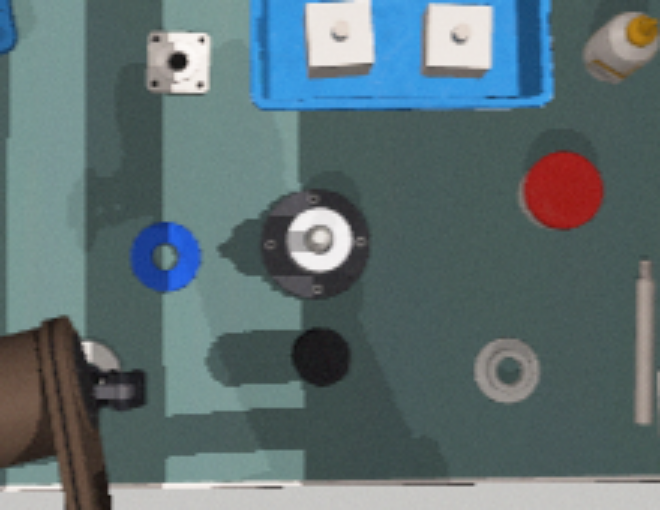

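```bash
python3 - <<'E'
from h import *
for f,tcp in (("w1.npz",.2312),("w2.npz",.1736),("w3.npz",.1998)):
  c=dict(np.load(f)); Z=zimg(c); 
  P,u,v=pts(c)
  a=-np.array(c["R"]).T@np.array(c["t"])
  m=(v>240)&(c["z_map"][v,u]<.25)&(P[:,2]<tcp+.03)&(u<210)&(u>80)
  Q=P[m]; print(f,m.sum(), "low z rel tcp",np.percentile(Q[:,2],[0,1,5])-tcp if m.sum() else None)
  m=(v>240)&(c["z_map"][v,u]<.25)&(P[:,2]<tcp+.03)&(u<480)&(u>350)
  Q=P[m]; print(f,m.sum(), "low z rel tcp",np.percentile(Q[:,2],[0,1,5])-tcp if m.sum() else None, np.unique(np.round(c["z_map"][270:300,385:420],2)))
E
```

```text
w1.npz 1246 low z rel tcp [0.01304984 0.01374747 0.01528816]
w1.npz 1236 low z rel tcp [0.01192864 0.01400612 0.0153275 ] [0.   0.12 0.13 0.14 0.15 0.41 0.42]
w2.npz 1326 low z rel tcp [0.00768603 0.00895446 0.01140431]
w2.npz 1130 low z rel tcp [0.00752779 0.00893576 0.01165268] [0.   0.13 0.14 0.35 0.36]
w3.npz 1253 low z rel tcp [0.01247964 0.01388372 0.01541299]
w3.npz 1240 low z rel tcp [0.01282117 0.0138252  0.0153573 ] [0.   0.12 0.13 0.14 0.15 0.37 0.38 0.39]
```

>>> jog_arm(commands="-0.001 0.002 -0.06 0 0 0;-0.001 0.002 -0.12 0 0 0;-0.001 0.002 -0.175 0 0 0;-0.001 0.002 -0.2 0 0 0;-0.001 0.002 -0.2055 0 0 0;-0.001 0.002 -0.2055 0 0 0;-0.001 0.002 -0.2055 0 0 0")

```text
time: 15.62
eef_pos: [0.4333, 0.2053, -0.004]
tcp_rot: [-0.0, 1.0, 0.0, 0.002]
contact_force: [0.5, 0.2, -0.4]
opening: 1.001
```

>>> jog_arm(commands="0 0 0 0 0 0;0 0 0 0 0 0;0 0 0 0 0 0;0 0 0 0 0 0", gripper=60, grip_force=50)

```text
time: 16.12
eef_pos: [0.4327, 0.2054, -0.0037]
tcp_rot: [-0.001, 1.0, 0.0, 0.001]
contact_force: [-2.5, -1.0, 7.9]
opening: 0.72
```

```bash
python3 - <<'E'
from h import *
s=get_state(); print(s["time"],s["eef_pos"],s["tcp_rot"],s["contact_force"])
c=cam("wrist"); save(c,"pics/g_wrist.png")
E
```

```text
16.125 [ 0.43274181  0.20539908 -0.00371972] [-1.00634197e-03  9.99999059e-01  2.22550540e-05  9.31946974e-04] [-2.51486228 -0.95649938  7.93736197]
```

View pics/g_wrist.png

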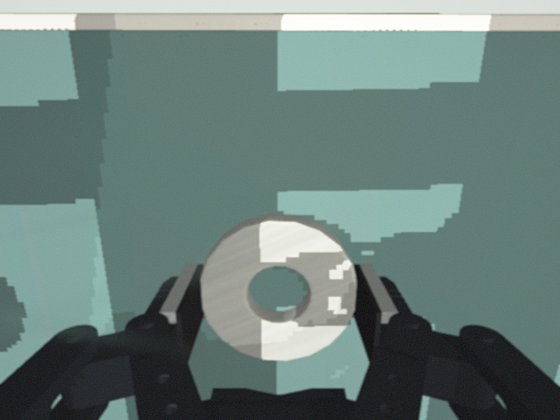

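>>> jog_arm(commands="0 0 0.005 0 0 0;0 0 0.015 0 0 0;0 0 0.03 0 0 0;0 0 0.03 0 0 0")

```text
time: 16.68
eef_pos: [0.433, 0.2055, 0.0262]
tcp_rot: [-0.001, 1.0, 0.0, 0.002]
contact_force: [0.2, 0.6, -1.2]
opening: 0.717
```

```bash
cat >> h.py <<'E'
def ring(c,seed,tcpz,lo=.0,hi=.03,tag=""):
    """fit plane+circle to near ring points around seed pixel component"""
    P,u,v=pts(c); return P,u,v
E
python3 - <<'E'
from h import *
s=get_state(); print(s["time"],s["eef_pos"],s["contact_force"],s["opening"])
c=cam("wrist"); save(c,"pics/h_wrist.png"); np.savez("w4.npz",**c)
P,u,v=pts(c)
m=(np.hypot(P[:,0]-.4325,P[:,1]-.205)<.0335)&(abs(P[:,1]-.205)<.029)&(P[:,2]>.02)&(P[:,2]<.05)
Q=P[m]; A=np.c_[Q[:,:2]-[.4325,.205],np.ones(len(Q))]; k=np.linalg.lstsq(A,Q[:,2],rcond=None)[0]; print(len(Q),"slope,z",k)
E
```

```text
16.675 [0.43304623 0.20553142 0.02615148] [ 0.21770856  0.55635858 -1.15766989] 0.7171801548177251
15668 slope,z [0.01171142 0.00072246 0.03954374]
```

View pics/h_wrist.png

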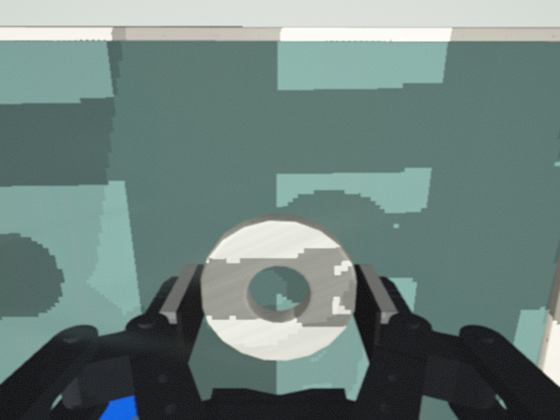

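>>> jog_arm(commands="0 0 0.05 0 0 0;0 0 0.1 0 0 0;0.01 -0.03 0.13 0 0 0;0.035 -0.075 0.13 0 0 0;0.065 -0.125 0.13 0 0 0;0.095 -0.175 0.13 0 0 0;0.112 -0.205 0.13 0 0 0;0.116 -0.21 0.13 0 0 0;0.116 -0.21 0.13 0 0 0;0.116 -0.21 0.13 0 0 0")

```text
time: 17.98
eef_pos: [0.5468, -0.0036, 0.1539]
tcp_rot: [-0.001, 1.0, 0.0, -0.001]
contact_force: [-0.5, 0.3, -1.4]
opening: 0.718
```

```bash
cat >> h.py <<'E'
def fitring(c,zt,box,seed=None):
    Z=zimg(c); u0,u1,v0,v1=box
    top=np.zeros(Z.shape,np.uint8); top[v0:v1,u0:u1]=((Z>zt-.004)&(Z<zt+.005))[v0:v1,u0:u1]
    n,lab,st,ce=cv2.connectedComponentsWithStats((top==0).astype(np.uint8))
    for k in range(1,n):
        if 500<st[k][4]<6000:
            cs,_=cv2.findContours((lab==k).astype(np.uint8),cv2.RETR_EXTERNAL,cv2.CHAIN_APPROX_NONE)
            print("hole",st[k],cv2.minEnclosingCircle(plane_xy(c,cs[0],zt).astype(np.float32)))
    cs,_=cv2.findContours(top,cv2.RETR_EXTERNAL,cv2.CHAIN_APPROX_NONE); b=max(cs,key=cv2.contourArea)
    print("outer",cv2.minEnclosingCircle(plane_xy(c,b,zt).astype(np.float32)))
E
python3 - <<'E'
from h import *
s=get_state(); print(s["time"],s["eef_pos"],s["contact_force"],s["opening"])
c=cam("wrist"); save(c,"pics/i_wrist.png"); np.savez("w5.npz",**c)
fitring(c,s["eef_pos"][2]+.0134,(203,355,200,375))
E
```

```text
17.975 [ 0.54678548 -0.00363288  0.15386503] [-0.51291438  0.28859764 -1.43337233] 0.7176438404694532
hole [ 249  266   60   52 2400] ((0.5449771881103516, -0.0033462601713836193), 0.011980890296399593)
outer ((0.5460756421089172, -0.003325078636407852), 0.032813724130392075)
```

View pics/i_wrist.png

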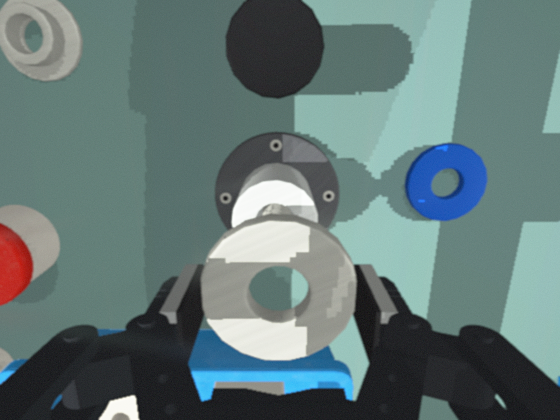

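>>> jog_arm(commands="0.003 -0.0015 -0.03 0 0 0;0.003 -0.0015 -0.045 0 0 0;0.003 -0.0015 -0.055 0 0 0;0.003 -0.0015 -0.062 0 0 0;0.003 -0.0015 -0.062 0 0 0")

```text
time: 18.65
eef_pos: [0.5505, -0.0063, 0.0921]
tcp_rot: [-0.001, 1.0, 0.0, -0.0]
contact_force: [-1.3, -0.1, -1.9]
opening: 0.714
```

>>> jog_arm(commands="0 0 -0.01 0 0 0;0 0 -0.015 0 0 0;0 0 -0.018 0 0 0;0 0 -0.018 0 0 0")

```text
time: 19.15
eef_pos: [0.5506, -0.0065, 0.0741]
tcp_rot: [-0.001, 1.0, -0.0, -0.0]
contact_force: [0.2, -0.0, -1.5]
opening: 0.72
```

>>> jog_arm(commands="0 0 -0.0015 0 0 0;0 0 -0.003 0 0 0;0 0 -0.003 0 0 0")

```text
time: 19.52
eef_pos: [0.5506, -0.0064, 0.0713]
tcp_rot: [-0.001, 1.0, -0.0, 0.0]
contact_force: [-0.3, 0.1, -1.8]
opening: 0.717
```

>>> jog_arm(commands="0 0 -0.001 0 0 0;0 0 -0.002 0 0 0;0 0 -0.002 0 0 0")

```text
time: 19.9
eef_pos: [0.5509, -0.0064, 0.0704]
tcp_rot: [-0.001, 1.0, -0.0, 0.0]
contact_force: [-3.8, 0.3, 5.9]
opening: 0.712
```

>>> jog_arm(commands="0 0 0 0 0 0;0 0 0 0 0 0;0 0 0 0 0 0;0 0 0 0 0 0;0 0 0.05 0 0 0;0 0 0.1 0 0 0;0 0 0.13 0 0 0;-0.03 -0.05 0.13 0 0 0;-0.06 -0.1 0.13 0 0 0;-0.09 -0.15 0.13 0 0 0;-0.118 -0.17 0.13 0 0 0;-0.118 -0.17 0.13 0 0 0;-0.118 -0.17 0.13 0 0 0", gripper=100)

```text
time: 21.52
eef_pos: [0.4329, -0.1762, 0.1994]
tcp_rot: [-0.0, 1.0, 0.0, 0.0]
contact_force: [0.3, 0.6, 0.1]
opening: 0.999
```

```bash
python3 - <<'E'
from h import *
s=get_state(); print(s["time"],s["eef_pos"],s["tcp_rot"],s["qpos"],s["contact_force"])
c=cam("wrist"); save(c,"pics/j_wrist.png"); np.savez("w6.npz",**c)
P,u,v=pts(c)
t=cam("top"); save(t,"pics/j_top.png"); Pt,_,_=pts(t)
cv2.imwrite("pics/j_crop.png",cv2.resize(t["frame"][140:310,180:400,::-1],(660,510)))
for n,P,x,y,z0,z1,r in [("bush",P,.432,-.177,.018,.03,.04),("bushfl",P,.432,-.177,.0045,.03,.035),("washer",P,.549,-.005,.079,.092,.045),("washer",Pt,.549,-.005,.07,.095,.045),("bolt",Pt,.549,-.005,.098,.125,.045),("cap",Pt,.448,-.005,.095,.125,.045)]:
  m=(np.hypot(P[:,0]-x,P[:,1]-y)<r)&(P[:,2]>z0)&(P[:,2]<z1)
  if m.sum()>5:
    Q=P[m];print(n,m.sum(),cv2.minEnclosingCircle(Q[:,:2].astype(np.float32)),Q.mean(0),np.percentile(Q[:,2],[5,50,95]))
E
```

```text
21.525 [ 0.43290157 -0.17624544  0.19943848] [-4.58713072e-04  9.99999843e-01  1.59157886e-05  3.20686600e-04] [-6.04433980e-01 -1.55919686e-01  2.10234087e+00  4.20297992e-04
  1.19466203e+00 -2.17630202e+00] [0.33155468 0.56163669 0.12909268]
bush 940 ((0.43170103430747986, -0.17716121673583984), 0.01998303085565567) [ 0.43087874 -0.17713693  0.02185582] [0.01984079 0.02195461 0.02318556]
bushfl 2588 ((0.431584894657135, -0.17701217532157898), 0.029897432774305344) [ 0.42904561 -0.17702118  0.01225389] [0.00515667 0.00696809 0.02286135]
washer 1889 ((0.5474416017532349, -0.004484575241804123), 0.032265592366456985) [ 0.53398829 -0.00224995  0.08414907] [0.08095724 0.08422428 0.08612375]
washer 415 ((0.5503525137901306, -0.0071325758472085), 0.03192993998527527) [ 0.55029334 -0.00683581  0.08450078] [0.08021188 0.08470145 0.08846254]
bolt 49 ((0.5489468574523926, -0.00519433943554759), 0.009803591296076775) [ 0.54818424 -0.00514818  0.10969562] [0.10431807 0.11037883 0.11440455]
cap 287 ((0.44792455434799194, -0.00624106964096427), 0.023954980075359344) [ 0.44789447 -0.00643479  0.10678803] [0.10342836 0.1070631  0.11010921]
```

View pics/j_wrist.png

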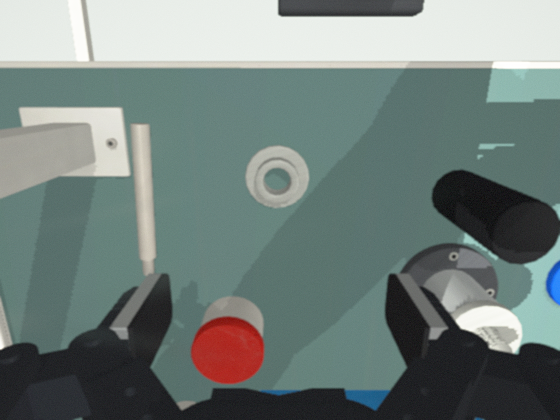

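View pics/j_crop.png

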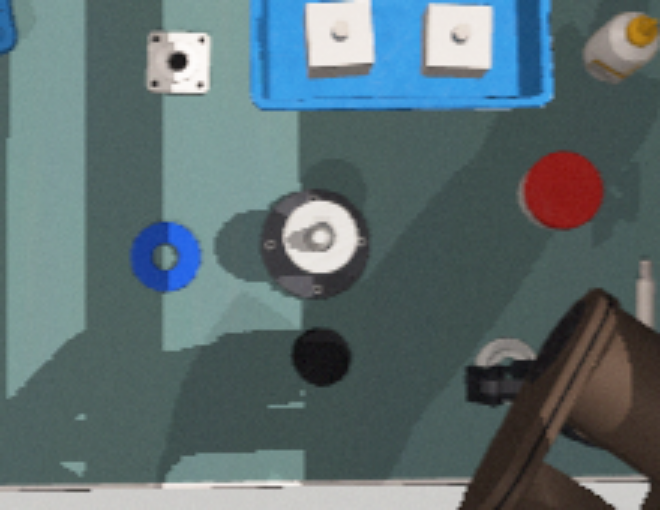

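>>> jog_arm(commands="-0.001 -0.001 -0.06 0 0 0;-0.001 -0.001 -0.12 0 0 0;-0.001 -0.001 -0.17 0 0 0;-0.001 -0.001 -0.19 0 0 0;-0.001 -0.001 -0.1955 0 0 0;-0.001 -0.001 -0.1955 0 0 0")

```text
time: 22.38
eef_pos: [0.4324, -0.1772, 0.0042]
tcp_rot: [-0.001, 1.0, -0.0, 0.0]
contact_force: [-0.1, 0.0, -0.0]
opening: 0.997
```

>>> jog_arm(commands="0 0 0 0 0 0;0 0 0 0 0 0;0 0 0 0 0 0;0 0 0 0 0 0;0 0 0 0 0 0;0 0 0 0 0 0", gripper=35, grip_force=50)

```text
time: 23.12
eef_pos: [0.4326, -0.178, 0.0051]
tcp_rot: [-0.001, 1.0, -0.001, 0.001]
contact_force: [-0.0, 1.4, 6.5]
opening: 0.434
```

>>> jog_arm(commands="0 0 0.005 0 0 0;0 0 0.015 0 0 0;0 0 0.03 0 0 0;0 0 0.03 0 0 0")

```text
time: 23.62
eef_pos: [0.4328, -0.1781, 0.0356]
tcp_rot: [-0.001, 1.0, -0.001, 0.002]
contact_force: [-0.3, -0.6, -0.7]
opening: 0.44
```

```bash
python3 - <<'E'
from h import *
s=get_state(); print(s["time"],s["eef_pos"],s["contact_force"],s["opening"])
c=cam("wrist"); save(c,"pics/k_wrist.png"); np.savez("w7.npz",**c)
E
```

```text
23.625 [ 0.43275993 -0.17814663  0.03558218] [-0.33547891 -0.55644671 -0.71938829] 0.43965361330378805
```

View pics/k_wrist.png

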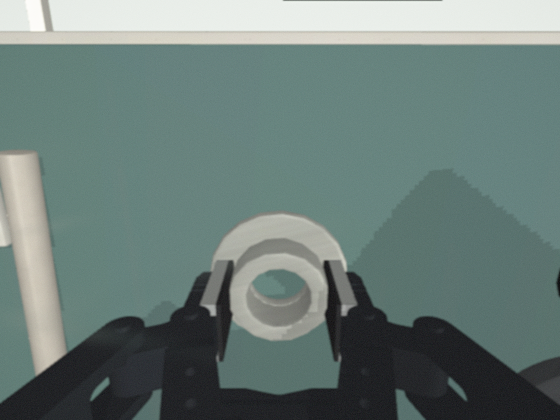

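>>> jog_arm(commands="0 0 0.05 0 0 0;0 0 0.1 0 0 0;0.01 0.015 0.12 0 0 0;0.04 0.055 0.12 0 0 0;0.07 0.1 0.12 0 0 0;0.1 0.145 0.12 0 0 0;0.1155 0.172 0.12 0 0 0;0.1155 0.172 0.12 0 0 0;0.1155 0.172 0.12 0 0 0;0.1155 0.172 0.12 0 0 0")

```text
time: 24.92
eef_pos: [0.5465, -0.0063, 0.1535]
tcp_rot: [0.0, 1.0, -0.0, -0.0]
contact_force: [0.9, -0.3, -1.1]
opening: 0.44
```

```bash
python3 - <<'E'
from h import *
s=get_state(); print(s["time"],s["eef_pos"],s["contact_force"],s["opening"])
c=cam("wrist"); save(c,"pics/l_wrist.png"); np.savez("w8.npz",**c)
e=s["eef_pos"]
fitring(c,e[2]+.0169,(228,330,225,345))
P,u,v=pts(c)
m=(np.hypot(P[:,0]-e[0],P[:,1]-e[1])<.022)&(abs(P[:,1]-e[1])<.017)&(abs(P[:,2]-e[2]-.017)<.005)
Q=P[m]; A=np.c_[Q[:,:2]-e[:2],np.ones(len(Q))]; k=np.linalg.lstsq(A,Q[:,2],rcond=None)[0]; print(len(Q),"slope,z",k)
E
```

```text
24.925 [ 0.54653057 -0.00625367  0.15352861] [ 0.88848052 -0.30014993 -1.13803622] 0.4396682578072275
hole [ 248  269   62   52 2477] ((0.5446128845214844, -0.005878890864551067), 0.012102373875677586)
outer ((0.546311616897583, -0.005958399269729853), 0.023457039147615433)
4602 slope,z [4.12879171e-03 6.44211519e-05 1.69993770e-01]
```

View pics/l_wrist.png

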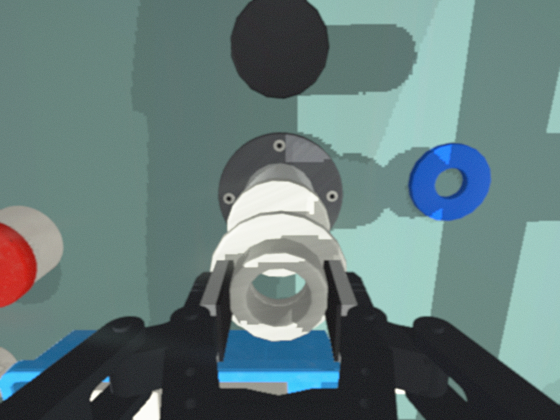

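>>> jog_arm(commands="0.0033 0.001 -0.02 0 0 0;0.0033 0.001 -0.033 0 0 0;0.0033 0.001 -0.042 0 0 0;0.0033 0.001 -0.049 0 0 0;0.0033 0.001 -0.049 0 0 0")

```text
time: 25.6
eef_pos: [0.5501, -0.0044, 0.1043]
tcp_rot: [-0.001, 1.0, 0.0, -0.001]
contact_force: [0.8, -0.3, -1.4]
opening: 0.448
```

>>> jog_arm(commands="0 0 -0.007 0 0 0;0 0 -0.011 0 0 0;0 0 -0.0135 0 0 0;0 0 -0.0135 0 0 0")

```text
time: 26.1
eef_pos: [0.5503, -0.0043, 0.0911]
tcp_rot: [-0.001, 1.0, 0.0, -0.0]
contact_force: [0.2, 0.2, -1.5]
opening: 0.438
```

>>> jog_arm(commands="0 0 -0.001 0 0 0;0 0 -0.002 0 0 0;0 0 -0.002 0 0 0")

```text
time: 26.48
eef_pos: [0.5504, -0.0044, 0.0893]
tcp_rot: [-0.001, 1.0, 0.0, -0.0]
contact_force: [-0.6, 0.3, -1.3]
opening: 0.444
```

>>> jog_arm(commands="0 0 -0.001 0 0 0;0 0 -0.0015 0 0 0;0 0 -0.0015 0 0 0")

```text
time: 26.85
eef_pos: [0.5507, -0.0044, 0.0891]
tcp_rot: [-0.001, 1.0, -0.0, -0.0]
contact_force: [-3.1, 1.0, 5.8]
opening: 0.445
```

>>> jog_arm(commands="0 0 0 0 0 0;0 0 0 0 0 0;0 0 0 0 0 0;0 0 0 0 0 0;0 0 0.03 0 0 0;0 0 0.08 0 0 0;0 0 0.13 0 0 0;0 0.05 0.15 0 0 0;0 0.1 0.15 0 0 0;0 0.15 0.15 0 0 0;0 0.18 0.15 0 0 0;0 0.18 0.15 0 0 0", gripper=100)

```text
time: 28.35
eef_pos: [0.55, 0.1774, 0.2376]
tcp_rot: [-0.002, 1.0, -0.0, -0.0]
contact_force: [-0.3, -0.8, 0.6]
opening: 0.999
```

```bash
python3 - <<'E'
from h import *
s=get_state(); print(s["time"],s["eef_pos"],s["contact_force"])
c=cam("wrist"); save(c,"pics/m_wrist.png"); P,u,v=pts(c)
t=cam("top"); Pt,_,_=pts(t)
d=cam("side"); save(d,"pics/m_side.png")
cv2.imwrite("pics/m_crop.png",cv2.resize(t["frame"][140:310,130:400,::-1],(798,502)))
cv2.imwrite("pics/m_scrop.png",cv2.resize(d["frame"][140:340,160:440,::-1],(798,570)))
for n,P,x,y,z0,z1,r in [("bushtop",Pt,.549,-.005,.1,.12,.045),("flange",Pt,.549,-.005,.085,.096,.045),("bushtopW",P,.549,-.005,.101,.1085,.045),("flangeW",P,.549,-.005,.087,.0925,.045),("cap",Pt,.448,-.005,.095,.125,.045)]:
  m=(np.hypot(P[:,0]-x,P[:,1]-y)<r)&(P[:,2]>z0)&(P[:,2]<z1)
  if m.sum()>5:
    Q=P[m];print(n,m.sum(),cv2.minEnclosingCircle(Q[:,:2].astype(np.float32)),np.percentile(Q[:,2],[5,50,95]))
E
```

```text
28.35 [0.55001287 0.1774073  0.23756533] [-0.2707605  -0.81465698  0.59896097]
bushtop 170 ((0.5499615669250488, -0.005067681428045034), 0.019704341888427734) [0.10304508 0.10678531 0.11340124]
flange 255 ((0.5499496459960938, -0.0071789855137467384), 0.03156549111008644) [0.08626314 0.09041506 0.09416532]
bushtopW 1692 ((0.5500757098197937, -0.0036919335834681988), 0.020616687834262848) [0.10210194 0.10571211 0.10729276]
flangeW 1774 ((0.5504316091537476, -0.003121081506833434), 0.03020542860031128) [0.08833058 0.09004377 0.09139131]
cap 286 ((0.4478546380996704, -0.00633029080927372), 0.02403455413877964) [0.10277132 0.10647279 0.11013409]
```

View pics/m_wrist.png

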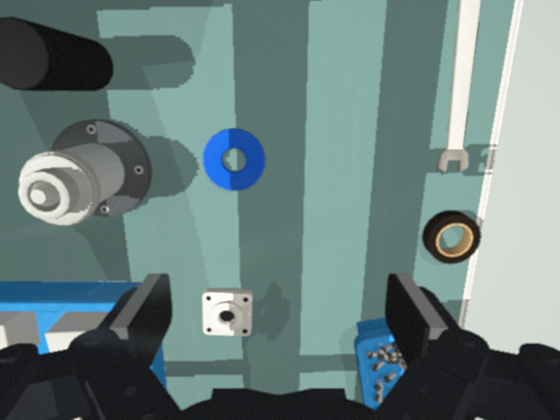

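View pics/m_crop.png

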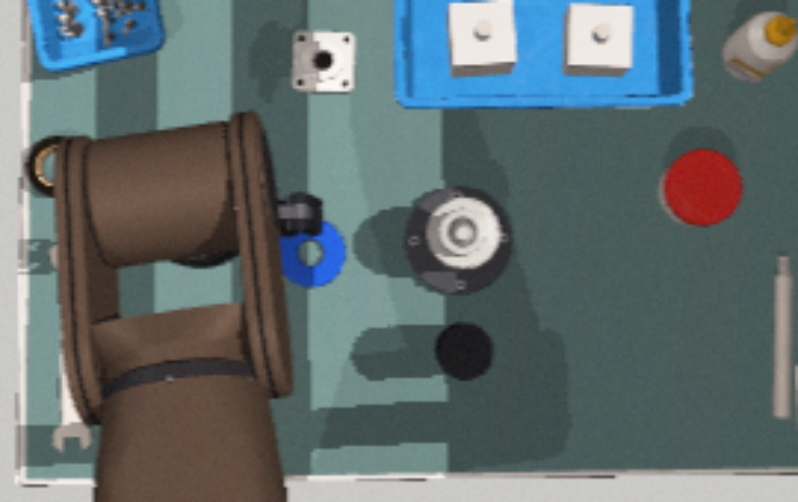

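View pics/m_side.png

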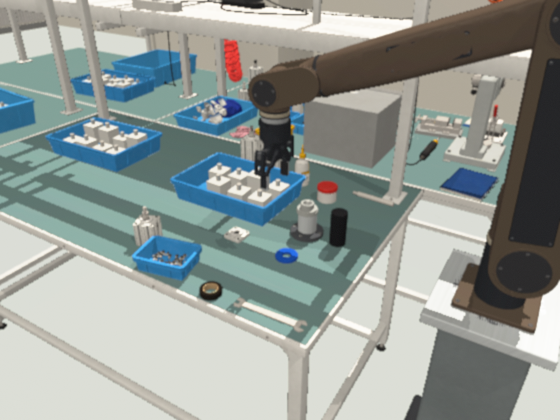

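The stack and the cap stand as asked. The bushing top measures 106 mm and the flange top 90 mm, both as expected when fully seated. The gripper is clear, so I'm handing in.

```bash
python3 -c "
from plant import ctrl
print(ctrl.sign_off())"
```

```text
the job is handed in; nothing more can be done
None
```

The cap is off and stands upright on the mat in front of the foot plate, at about (0.448, -0.006). The spacer, grey washer and flanged bushing (flange down) are threaded on the bolt in that order. Each was lowered in the grip until the force showed contact, then released.

**Heights:** after each placing the top face matched full seating: spacer 74 mm, washer 84 mm, bushing flange 90 mm and bushing top 106 mm. The cap's top is at about 106–107 mm, as it should be when standing on the mat.

**Bystanders:** the last pictures show them where they were, including the blue ring. The arm hid part of the spanner and tape roll in the last top view, but the wrist and side views show them.

**Time and force:** I handed in at about 28.5 s with the gripper open and clear of everything. The force readings between moves stayed around 10 N or less.

**Disagreement:** the top and wrist cameras differed by 1–4 mm in y on the bolt, washer and flange positions. That is a little over the calibration figure at its worst, but every part went over the bolt with no noticeable side force.

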